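# Put a fresh label roll on the spindle and load it in the dispenser

## Task

The label dispenser is empty: take its spindle out, thread it through the core of the fresh, full roll that lies in the aluminium rest, push steadily until the hub's springs slip into the core and the flange sits snug, and press it home there with about 10 N, not much more or the roll telescopes. Lift the roll on the spindle without touching the roll itself, and set the spindle back in the dispenser's slots, gently, both ends fully home under the hooks and the roll between the cheeks. Leave the other things on the bench where they are.

Things in the scene. Friction and masses are not known exactly. Their poses are not given: they have to be found in the camera images.
- spindle: Round label spindle, 125 mm long, 160 g, lying level in the dispenser's two slots, shifted along y by up to 3 mm. Origin on its axis in the hub-side face of the flange; y along the axis towards the free tip. Along y in mm: handle -72 to -24, shaft dia 10 to -4, white flange dia 38 from -4 to 0, hub 0 to 23, shaft dia 10 to 48, tapered tip to 52. It may turn about its axis.
- spindle_handle (a point): Middle of the spindle's knurled aluminium handle (dia 16, 48 mm long), on the axis, 48 mm from the flange's hub-side face, outside the dispenser's -y cheek.
- spindle_hub (a point): On the spindle's axis at the end of the hub's full width, 17 mm past the flange. White hub dia 23 from 0 to 17 mm, coned to dia 13 at 23 mm. Two opposite steel leaf springs bow out to dia 29 at 3 mm and wedge in the core: over the last 10 mm the push rises to some 4 to 8 N, gives 3 mm before snug, then stops hard at the flange.
- full_roll: Fresh roll of white paper labels, dia 70, 25 mm wide, card core with a 25.4 mm bore right through (hub clearance 1.2 mm all round), 60 to 130 g, loose. It lies on its rim in the rest, bore level. Origin at its centre, y along the bore (as the rest's y); with the flange snug this is at y = 12.5 mm on the spindle. Pressed with over 16 N against the rest it telescopes.
- dispenser: Grey sheet-metal label dispenser, fixed, 106 x 66 x 84 mm. Origin on the bench below the middle of the spindle seat; x to its back (peel bar in front, at -x), y along the spindle towards the tip. Two cheeks 6 mm thick, inner faces at y = -21 and +21 mm, each with an open-topped slot. With the spindle in place its flange's hub-side face is near y = -10.5 mm (6 mm play either way).
- dispenser_seat (a point): Point midway between the two seats, 60 mm above the bench, where the spindle's axis lies when home, against the front ends of the slots and under the hooks (hook underside 68.5 mm high, top 80 mm, reaching back to x = 9.7 mm). Axes as the dispenser's.
- dispenser_mouth (a point): Midway between the open tops of the slots: x = 17 mm, 63.6 mm high, where the axis lies when the spindle rests on the slot floor below the mouth. Mouth 15 mm wide in x, back post 84 mm high behind it. From here the floor runs forward and 12 degrees down to the seat; the spindle comes out the reverse way, then straight up.
- roll_rest: Bright aluminium roll rest, fixed, 96 x 82 x 69 mm. Origin on the bench below the roll's place; y along the roll's bore. Two plates sloping 30 degrees carry the roll, bore axis 55 mm high at x = 0. Open at -y, where the spindle comes in. Behind the roll stands an upright stop, 4 mm thick, with an open-topped slot 20 mm wide for the spindle's tip.
- roll_rest_axis (a point): Point on the bore axis, 55 mm above the rest's origin. The stop is clamped anywhere from 21 to 37 mm behind it (+y) and its setting is not reported: the roll (up to 23 mm short of it at the start) slides back when pushed, until it is felt to bear on the stop.
- used_roll: Smaller, part-used roll of labels lying flat, dia 58 x 24 mm; origin under its middle. Bystander.
- timer: White bench timer, 64 x 64 x 22 mm; origin under its middle. Bystander.
- marker: Marker pen with black cap, 134 mm long, 15 mm high; origin under its middle, long axis y. Bystander.
- forceps: Steel forceps, 128 x 14 x 8 mm; origin under the middle, long axis y. Bystander.
There are look-alikes about, which are no part of the job. Leave any black or blue look-alike of the roll_rest alone.

How it is judged (in metres and radians):
On the way, in this order (a step that is already met when the one before it is completed fails the run):
1. the spindle is out of the dispenser, without a roll (z of spindle in the frame of dispenser above 0.095 m and distance between spindle and full_roll above 0.08 m), for 0.1 s.
2. the spindle is threaded through the roll in the rest, its flange snug and pressed home so that the roll bears on the rest with 8 N or more (y of full_roll in the frame of spindle between 0.0105 and 0.014 m and x of full_roll in the frame of spindle between -0.004 and 0.004 m and z of full_roll in the frame of spindle between -0.004 and 0.004 m and angle between the y axis of full_roll and the y axis of spindle, either way round below 0.15 rad and z of full_roll in the frame of roll_rest below 0.062 m and contact force between full_roll and roll_rest above 8 N), for 0.2 s.
3. the roll is lifted clear of the rest on the spindle, the flange still snug (y of full_roll in the frame of spindle between 0.0105 and 0.014 m and x of full_roll in the frame of spindle between -0.004 and 0.004 m and z of full_roll in the frame of spindle between -0.004 and 0.004 m and angle between the y axis of full_roll and the y axis of spindle, either way round below 0.15 rad and height (world z) of full_roll above 0.095 m), for 0.2 s.
At the end, for the whole second after the job is handed in: spindle home in both seats (axis within 3 mm of the seat, between the cheeks, at rest) with the full roll on it, flange within 1.5 mm of the roll (y of full_roll in the frame of spindle between 0.0105 and 0.014 m and x of full_roll in the frame of spindle between -0.004 and 0.004 m and z of full_roll in the frame of spindle between -0.004 and 0.004 m and angle between the y axis of full_roll and the y axis of spindle, either way round below 0.15 rad and x of spindle in the frame of dispenser_seat between -0.003 and 0.003 m and z of spindle in the frame of dispenser_seat between -0.0025 and 0.0025 m and y of spindle in the frame of dispenser_seat between -0.0185 and -0.0025 m and angle between the y axis of spindle and the y axis of dispenser, either way round below 0.06 rad and linear speed of each of spindle, full_roll below 0.02 m/s); the robot touches nothing.
It fails at once if the roll is pressed against the rest with more than 16 N (contact force between full_roll and roll_rest above 16 N).
It fails at once if the fingers press on the roll itself (contact force between the fingers and full_roll above 1 N).
It fails at once if the spindle is forced against the dispenser with more than 25 N (contact force between spindle and dispenser above 25 N).
It fails at once if a bystander is moved by more than 20 mm (distance of any of used_roll, timer, marker, forceps from where it was at the start of the episode above 0.02 m).
It also fails if it takes over 72 s, if anything falls off the work surface, if the arm or the gripper's body presses on something with over 40 N, if the wrist force passes 120 N, or if a joint passes its speed limit or range.

## Robot

A 6-joint arm with a two-finger parallel gripper is mounted at the origin on a cart in front of the work surface, level with it; the furniture and walls round the work are solid. World frame = base frame: x ahead of the robot, y to its left, z up, the work surface at z = 0. Lengths are in mm, angles in degrees, forces in N, time in s.
With the tool pointing down it reaches from about 350 to 850 mm from the base axis. Payload 8.1 kg.
Tool frame: the origin (TCP) lies midway between the tips of the shut fingers; the grasp point (between the pads) lies 19 mm behind it (r.pinch_z is the distance from the TCP to the grasp point, in mm); z points along the fingers, y is the line along which they close (so a half turn about z gives the same grasp; the last joint's range is limited). The gripper opens to 85 mm and grips with 20 to 120 N. Pads are 22 mm wide; open, the fingers measure 114 mm over their backs; the gripper's body (76 mm by 85 mm) begins 54 mm behind the grasp point. The pads swing forward as they close: fully open they stand 13 mm farther back than shut.
Start: joints at [-78.518, 7.471, 85.268, -0, 87.261, -4.893], TCP at [169.175, -575.661, 231.292] pointing down, gripper open.
Joint ranges: [-169.43, 169.43], [-51.17, 129.36], [1.28, 143.12], [-76.62, 256.62], [0, 156.53], [-152.29, 152.29]. Speed limits (degrees/s): [136.94, 136.94, 159.86, 180, 180, 180].

## Interface

Orientations are given as [roll, pitch, yaw] about the fixed x, y, z axes, in that order (R = Rz(yaw) Ry(pitch) Rx(roll)).
In Python, from bench import sensors, optics, job, r gives the robot as it stands.
- The arm moves only by the tool play_rows, never from a script. Its argument "motion" is a list that holds one entry, the list of rows, each a list of 6 numbers: the shift along the tool's x, y, z in cm, then the turn, a rotation vector about the tool's x, y, z in degrees. In form: [[[x, y, z, ax, ay, az], ...]]. A call has 1 to 5 rows; each row is the pose to reach, as a shift and turn from the pose commanded when the call began, along the tool's axes at that moment; what a row does not reach only later rows make up. A row lasts 1/10 s, in which the tool goes at most 50 mm and 8.59 degrees, less where a joint would pass 70% of its speed; a pose out of reach is approached as far as the arm can. A call with a gripper value outside its range is refused whole. "jaw" is the opening, from 0 (shut) to 1 (fully open), set as the call begins (left out, the last holds). The fingers move at their own pace and stop on an object; "squeeze" is the grip in N (left out, the last holds). Time passes only in rows, so rows that repeat a pose let the fingers close. It gives the time, the measured TCP pose, the force, the opening and the grip force at its end, in the units of the state.
- sensors.sense(): the state, without advancing time (a new reading comes with each control period).
- optics.snapshot(name): name is "scene" or "top" or "wrist"; returns a dict with "pixels" (384x512x3 uint8, red, green, blue), "mtx" (3x3 intrinsics, pixels), "R" (3x3) and "t" (3): a world point X has camera coordinates R X + t; the wrist camera has in their place "T_tool_cam" (4x4, takes a point from camera to tool coordinates, whose origin is the TCP and whose axes are the flange's). Camera axes: x right, y down, z forward; pixel columns grow to the right and rows downward; lengths in mm; the calibration is good to about 2 mm. A picture is of the moment at which its call begins: read the wrist's pose just before it. There is no depth.
- job.hand_in(): hands the job in; it is judged then, once.
The state is a dict: "time": time; "joint_pos": joint angles; "qd": joint speeds; "joint_efforts": joint torques, N m; "tool_pos": TCP position; "tcp_rot": TCP orientation; "ft_force": force on the tool from outside, world axes, zero at the start; "wrist_torque": the same for the moment, N m; "finger_gap": finger opening in mm; "grip_force": force on a finger pad.
Only numpy, scipy, OpenCV 4.12 (cv2) and the standard library are available. Lean on these libraries where they do the work, as an engineer would, in place of code of your own. Each camera call takes 0.05 s, during which the arm holds its last target. There are 200 camera calls.

## Working session

There is one attempt and no reset: what is moved stays moved. The work goes in short steps, Python scripts to look and compute and a tool call to move; the robot and the scene stay as the last step left them, time stands still between calls to the robot, and variables do not carry over. Pictures are saved under pics/ and viewed, at most 10 in all, crops included, and the job is handed in when it is done.

Besides the shell and the picture viewer there is one more tool, called as name([rows], argument=value, ...), one row to a line, values as JSON. play_rows: Moves the arm, as the interface text tells. Its arguments: {"type":"object","properties":{"motion":{"type":"array","items":{"type":"array","items":{"type":"array","items":{"type":"number"}}}},"jaw":{"type":"number"},"squeeze":{"type":"number"}},"required":["motion"]}

```bash
mkdir -p pics; ls; cat > h.py <<'E'
import numpy as np, cv2
from bench import sensors, optics, job, r
from scipy.spatial.transform import Rotation as Ro
def pose():
    s=sensors.sense(); return np.array(s["tool_pos"]),Ro.from_euler('xyz',s["tcp_rot"],degrees=True).as_matrix()
def cam(name):
    if name=="wrist":
        p,R=pose(); d=optics.snapshot(name); T=np.array(d["T_tool_cam"])
        Rc=R@T[:3,:3]; c=R@T[:3,3]+p; d["R"]=Rc.T; d["t"]=-Rc.T@c
    else: d=optics.snapshot(name)
    return d
def load(f):
    z=np.load(f); return dict(z)
def ray(d,u,v):
    R=np.array(d["R"]);t=np.array(d["t"]).ravel();c=-R.T@t
    w=R.T@np.linalg.solve(np.array(d["mtx"]),[u,v,1.]); return c,w/np.linalg.norm(w)
def onz(d,u,v,z):
    c,w=ray(d,u,v); return c+w*(z-c[2])/w[2]
def proj(d,X):
    x=np.array(d["mtx"])@(np.array(d["R"])@np.array(X)+np.array(d["t"]).ravel()); return x[:2]/x[2]
def snap(name,tag):
    d=cam(name); cv2.imwrite(f"pics/{tag}.png",d["pixels"][:,:,::-1])
    np.savez(f"{tag}.npz",**{k:np.array(d[k]) for k in("pixels","mtx","R","t")}); return d
E
python3 - <<'E'
from h import *
a=snap("scene","s0");b=snap("top","t0")
for d in(a,b):
    print(d["mtx"],-np.array(d["R"]).T@np.array(d["t"]).ravel()); print(np.array(d["R"]))
im=[cv2.imread(f"pics/{k}.png") for k in("s0","t0")]
print(sensors.sense(),r.pinch_z)
for k,i in zip(("s0","t0"),im): cv2.imwrite(f"pics/{k}b.png",cv2.resize(i,(768,576),interpolation=cv2.INTER_CUBIC))
E
```

```text
pics
[[428.27581218   0.         251.30536248]
 [  0.         428.27581218 191.13885157]
 [  0.           0.           1.        ]] [-165.86501905  624.11517991  856.20827323]
[[-0.68745015 -0.72618755 -0.00799549]
 [-0.44326244  0.42828734 -0.78745689]
 [ 0.57526576 -0.53779326 -0.61631787]]
[[475.2273647    0.         249.26401068]
 [  0.         475.2273647  185.31278423]
 [  0.           0.           1.        ]] [ 434.36087831  -77.72182311 1444.36685645]
[[-0.02460654 -0.99969223 -0.00315611]
 [-0.99608387  0.02478565 -0.08486807]
 [ 0.08492018  0.00105544 -0.9963872 ]]
{'time': 0.1, 'joint_pos': array([-7.85181072e+01,  7.51048766e+00,  8.53237168e+01,  1.65192690e-03,
        8.72628913e+01, -4.89222839e+00]), 'qd': array([ 0.05557328, -0.05680363, -0.20828295, -0.0115062 ,  0.03804971,
       -0.0416135 ]), 'joint_efforts': array([ 1.06153442e-03, -5.70950961e+01, -5.01941192e+01, -1.59488231e-04,
        8.13835912e-03, -1.64522262e-07]), 'tool_pos': array([ 169.08378658, -575.15589286,  230.34591435]), 'tcp_rot': array([-1.79903399e+02, -9.92439475e-03,  1.63740325e+01]), 'ft_force': array([-0.08261688, -0.57578673,  0.96498872]), 'wrist_torque': array([-0.03256491, -0.00266554,  0.00513653]), 'grip_force': 0.0, 'finger_gap': 85.64265775958941} 18.700000000000003
```

View pics/s0b.png

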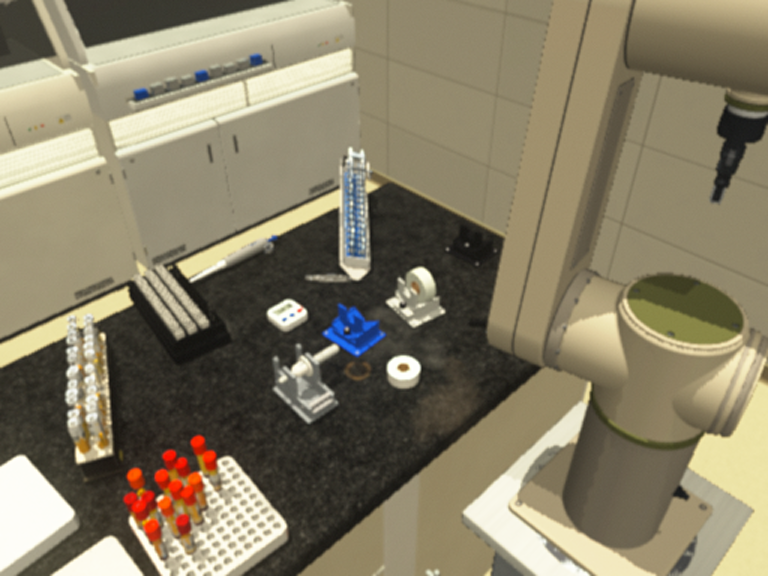

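View pics/t0b.png

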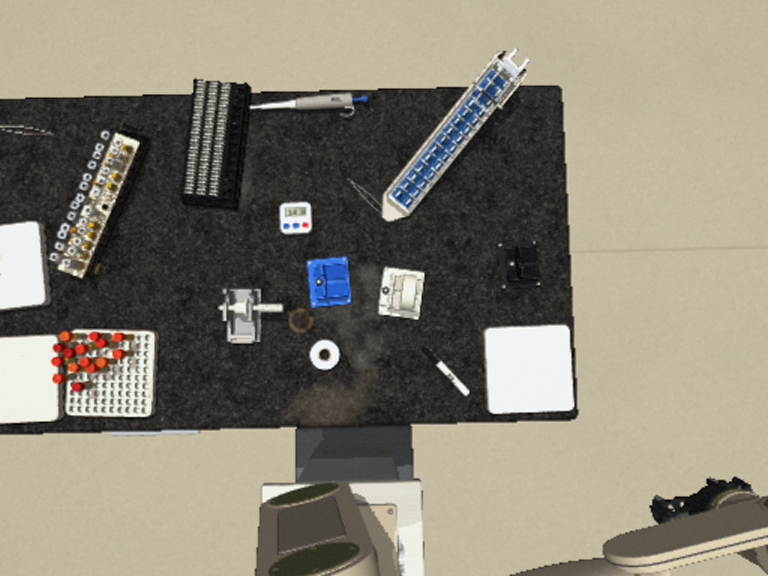

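The scene picture shows the dispenser at about (305,380) with the spindle's handle at (325,355). The grey rest with the fresh roll is at (415,295). The blue look-alike is between them at (353,328), and a black one is at (470,243).

In the top picture the spindle runs along row 308, columns 222–282, with its handle to the right (-y). The roll is in the rest at (405,290), with the stop knob on the left, so the rest opens to -y.

```bash
python3 - <<'E'
from h import *
a=load("s0.npz");b=load("t0.npz")
for n,(u,v),z in [("handle end",(282,308),60),("tip",(220,308),60),("rollc",(405,290),85),("restbase tl",(386,265),0),("base br",(418,318),0),("used",(324,355),24),("timer",(295,218),22),("blue",(329,282),30)]:
    print(n,onz(b,u/1.5,v/1.5,z).round(1))
d=optics.snapshot("wrist"); print(np.array(d["T_tool_cam"]).round(3),d["mtx"])
def crop(d,u0,v0,w,h,f):
    return cv2.resize(d["pixels"][v0:v0+h,u0:u0+w,::-1],None,fx=f,fy=f,interpolation=cv2.INTER_CUBIC)
A=crop(b,140,165,150,75,5); B=crop(a,170,170,150,112,2.6); 
cv2.imwrite("pics/c0.png",A)
E
```

```text
handle end [498.2 103.7  60. ]
tip [501.2 224.2  60. ]
rollc [ 525.7 -135.1   85. ]
restbase tl [ 583.3 -101.5    0. ]
base br [ 474.  -163.4    0. ]
used [404.7  26.4  24. ]
timer [681.   79.9  22. ]
blue [549.1  13.3  30. ]
[[ 0.00000e+00 -9.65000e-01 -2.61000e-01  6.46300e+01]
 [ 1.00000e+00  0.00000e+00  0.00000e+00  8.20000e-02]
 [-0.00000e+00 -2.61000e-01  9.65000e-01 -1.43627e+02]
 [ 0.00000e+00  0.00000e+00  0.00000e+00  1.00000e+00]] [[320.47368257   0.         253.75625078]
 [  0.         320.47368257 190.592855  ]
 [  0.           0.           1.        ]]
```

View pics/c0.png

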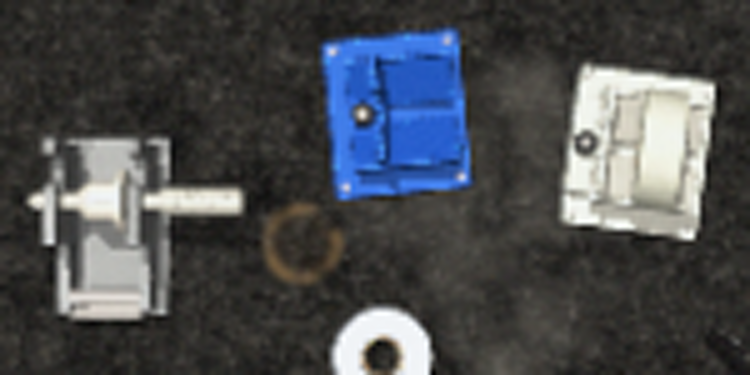

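The crop confirms the layout: the spindle lies along world y with its handle at -y. The rest is yawed by about -6°, with its stop on the +y side. I'll fly to a view above the rest at yaw 90.

play_rows([
  [[45,-28,0,0,0,-73.6],[45,-28,0,0,0,-73.6],[45,-28,0,0,0,-73.6],[45,-28,0,0,0,-73.6],[45,-28,0,0,0,-73.6]],
])

```text
time: 0.65
tool_pos: [336.4, -387.4, 231.1]
tcp_rot: [-180.0, -0.0, 59.7]
ft_force: [1.1, -0.6, 0.2]
finger_gap: 85.7
grip_force: 0.0
```

```bash
cat >> h.py <<'E'
def rel(P,rpy=(180,0,90)):
    p,R=pose(); q=Ro.from_euler('xyz',rpy,degrees=True).as_matrix()
    print("shift cm",(R.T@(np.array(P)-p)/10).round(2),"rotvec",Ro.from_matrix(R.T@q).as_rotvec(degrees=True).round(2),"now",p.round(1),sensors.sense()["tcp_rot"].round(2),"t",sensors.sense()["time"])
E
python3 -c "
from h import *
rel((522,-180,230))"
```

```text
shift cm [27.27  5.55  0.11] rotvec [-0.000e+00 -1.000e-02 -3.032e+01] now [ 336.4 -387.4  231.1] [-1.7999e+02 -1.0000e-02  5.9680e+01] t 0.65
```

play_rows([
  [[26,5,0,0,0,-29],[26,5,0,0,0,-29],[26,5,0,0,0,-29],[26,5,0,0,0,-29],[26,5,0,0,0,-29]],
])

```text
time: 1.15
tool_pos: [502.3, -200.1, 231.2]
tcp_rot: [-180.0, 0.0, 88.5]
ft_force: [0.9, -0.9, 0.6]
finger_gap: 85.5
grip_force: 0.0
```

play_rows([
  [[0,0,0,0,0,0],[0,0,0,0,0,0],[0,0,0,0,0,0]],
])

```text
time: 1.45
tool_pos: [500.8, -202.5, 231.0]
tcp_rot: [-180.0, 0.0, 88.3]
ft_force: [-0.7, -1.2, -0.2]
finger_gap: 85.8
grip_force: 0.0
```

```bash
python3 - <<'E'
from h import *
d=snap("wrist","w0"); cv2.imwrite("pics/w0b.png",cv2.resize(d["pixels"][:,:,::-1],(768,576)))
rel((500,80,230))
E
```

```text
shift cm [28.27 -0.92  0.1 ] rotvec [-0.04  0.01 -1.73] now [ 500.6 -202.9  231.1] [-1.7996e+02  1.0000e-02  8.8270e+01] t 1.5
```

View pics/w0b.png

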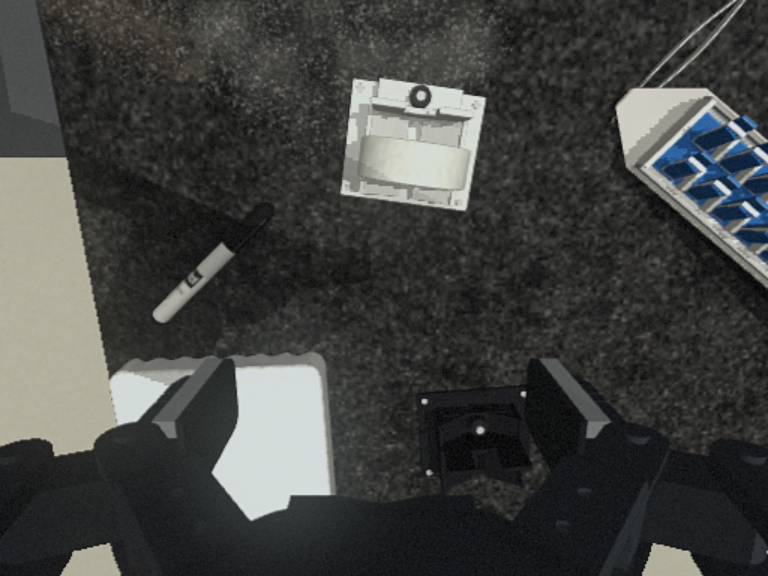

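The wrist picture shows the rest's base with corners at about (355,80), (486,97), (468,210) and (341,194). The roll spans (360,160)–(470,170), the stop knob is at (420,96), and the stop is at row ~105. The marker at (210,265) is well clear.

```bash
python3 - <<'E'
from h import *
d=load("w0.npz")
im=d["pixels"][:,:,::-1]; g=im.max(2)
sub=np.zeros_like(g); sub[45:150,215:335]=g[45:150,215:335]
m=cv2.morphologyEx(((sub>110)*255).astype(np.uint8),cv2.MORPH_CLOSE,np.ones((5,5)))
c=max(cv2.findContours(m,cv2.RETR_EXTERNAL,cv2.CHAIN_APPROX_NONE)[0],key=cv2.contourArea)
ap=cv2.approxPolyDP(cv2.convexHull(c),6,True)[:,0]; print(ap*1.5)
for z in(0,6):
    P=np.array([onz(d,*q,z)[:2] for q in ap]);print(z,P.round(1).tolist(),P.mean(0).round(1),np.linalg.norm(P-np.roll(P,-1,0),axis=1).round(1))
    e=np.roll(P,-1,0)-P; print(np.degrees(np.arctan2(e[:,1],e[:,0])).round(1))
v=im[90:145,225:325]; v=cv2.resize(v,None,fx=7,fy=7,interpolation=cv2.INTER_CUBIC); cv2.imwrite("pics/w0c.png",v)
E
```

```text
[[354.   78. ]
 [484.5  97.5]
 [463.5 210. ]
 [340.5 192. ]]
0 [[483.5, -82.2], [578.1, -98.1], [564.1, -179.3], [469.6, -162.9]] [ 523.8 -130.6] [96.  82.4 95.9 81.9]
[ -9.6 -99.8 170.1  80.3]
6 [[483.8, -83.0], [576.9, -98.7], [563.1, -178.6], [470.1, -162.5]] [ 523.5 -130.7] [94.4 81.1 94.4 80.6]
[ -9.6 -99.8 170.1  80.3]
```

View pics/w0c.png

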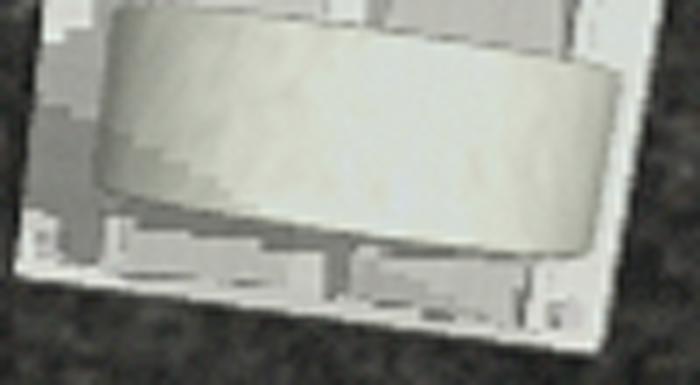

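play_rows([
  [[28,-0.9,0,0,0,-1.7],[28,-0.9,0,0,0,-1.7],[28,-0.9,0,0,0,-1.7],[28,-0.9,0,0,0,-1.7],[28,-0.9,0,0,0,-1.7]],
])

```text
time: 2.0
tool_pos: [500.2, 48.2, 231.6]
tcp_rot: [180.0, 0.0, 89.9]
ft_force: [1.6, 0.2, -0.8]
finger_gap: 85.5
grip_force: 0.0
```

play_rows([
  [[3,0,0,0,0,0],[3,0,0,0,0,0],[3,0,0,0,0,0],[3,0,0,0,0,0]],
])

```text
time: 2.4
tool_pos: [500.6, 76.3, 231.3]
tcp_rot: [180.0, 0.0, 89.9]
ft_force: [-0.4, 0.1, 0.0]
finger_gap: 85.6
grip_force: 0.0
```

```bash
python3 - <<'E'
from h import *
d=snap("wrist","w1"); cv2.imwrite("pics/w1b.png",cv2.resize(d["pixels"][:,:,::-1],(768,576)))
rel((500,80,230))
E
```

```text
shift cm [ 0.37 -0.07  0.13] rotvec [-0.    0.02 -0.09] now [500.7  76.3 231.3] [-1.800e+02  2.000e-02  8.991e+01] t 2.45
```

View pics/w1b.png

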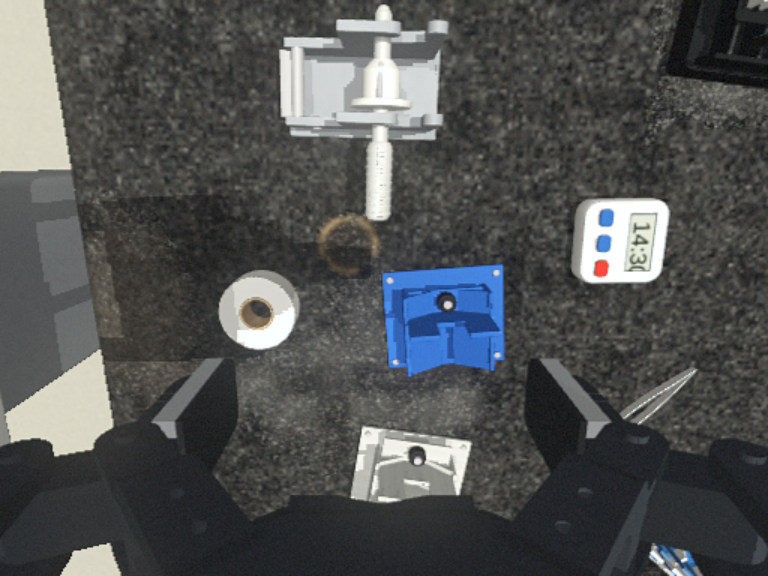

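The handle spans about (380,140) to (378,220), the flange is at row ~102, and the tip is at (384,8). The cheeks are at rows ~120 and ~40. The timer, used roll and blue rest are all clear of the handle.

```bash
python3 - <<'E'
from h import *
d=load("w1.npz"); g=d["pixels"].min(2).astype(int)
L=[]
for v in range(97,144,4):
    u=np.where(g[v,235:270]>105)[0]+235
    if len(u): A=onz(d,u[0]-.5,v,60);B=onz(d,u[-1]+.5,v,60);L.append(((A+B)/2)[:2]);print(v,u[0],u[-1],L[-1].round(1),(B-A)[0].round(1))
L=np.array(L);s=np.polyfit(L[:,1],L[:,0],1);print(s,np.degrees(np.arctan(s[0])))
col=g[130:152,252];print(col)
for n,u,v,z in [("end",252.5,146.5,60),("tip",256,4,60),("flange -edge",252,72,60),("disp corner peel BL",290/1.5,137/1.5,0),("disp BR",436/1.5,139/1.5,0),("post -y",432/1.5,119/1.5,84),("post +y",438/1.5,27/1.5,84)]: print(n,onz(d,u,v,z).round(1))
v=cv2.resize(d["pixels"][0:100,180:305,::-1],None,fx=6,fy=6,interpolation=cv2.INTER_CUBIC); cv2.imwrite("pics/w1c.png",v)
E
```

```text
97 245 261 [498.7 148. ] 16.0
101 245 261 [498.7 144.4] 16.1
105 244 261 [498.2 140.7] 17.1
109 245 261 [498.6 137.1] 16.2
113 244 269 [502.  133.4] 24.8
117 244 260 [497.7 129.6] 16.3
121 244 261 [498.1 125.9] 17.3
125 244 260 [497.7 122.1] 16.4
129 244 260 [497.6 118.3] 16.4
133 244 260 [497.6 114.5] 16.5
137 244 260 [497.6 110.6] 16.6
141 243 260 [497.1 106.8] 17.6
[4.42275916e-02 4.92660692e+02] 2.532404000283707
[244 250 252 245 245 243 249 252 245 242 242 227 251 248 180 228 201  82
  49  48  58  60]
end [498.1 101.4  60. ]
tip [501.4 226.5  60. ]
flange -edge [497.8 170.2  60. ]
disp corner peel BL [431.7 155.4   0. ]
disp BR [540.6 153.8   0. ]
post -y [528.8 162.1  84. ]
post +y [530.8 209.8  84. ]
```

View pics/w1c.png

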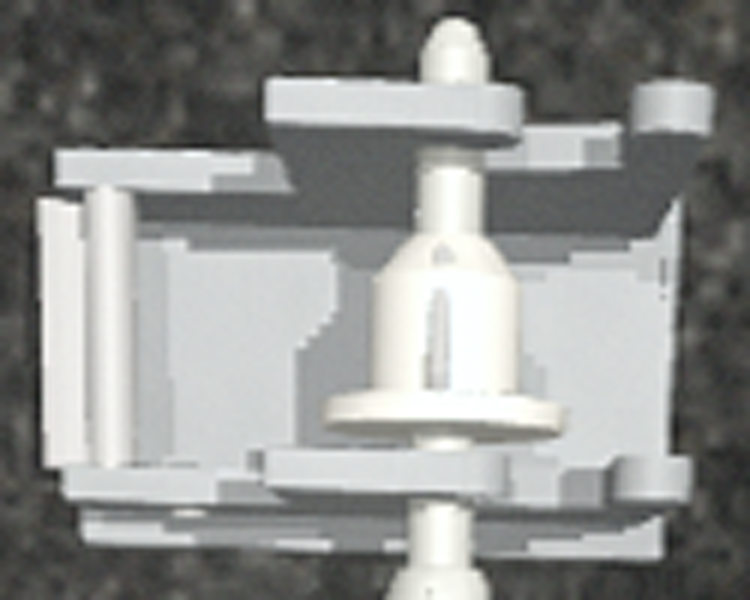

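The close crop shows the spindle seated under both hooks, with the handle axis near x≈498 at y≈125 and a yaw of about -1.7°. The spindle's ends come out 125 mm apart, which matches its given length. Next I'll descend to grasp the handle.

play_rows([
  [[4.9,0.3,8,0,0,1.6],[4.9,-0.25,12,0,0,1.6],[4.9,-0.25,16,0,0,1.6],[4.9,-0.25,16,0,0,1.6],[4.9,-0.25,16,0,0,1.6]],
], jaw=0.6, squeeze=20)

```text
time: 2.95
tool_pos: [494.6, 125.5, 67.0]
tcp_rot: [-179.5, 0.1, 88.4]
ft_force: [0.3, -0.7, 0.2]
finger_gap: 51.4
grip_force: 0.0
```

play_rows([
  [[0,0,0,0,0,0],[0,0,0,0,0,0],[0,0,0,0,0,0]],
])

```text
time: 3.25
tool_pos: [499.9, 126.8, 73.7]
tcp_rot: [179.8, -0.0, 88.4]
ft_force: [-0.4, -0.2, -0.1]
finger_gap: 51.2
grip_force: 0.0
```

```bash
python3 - <<'E'
from h import *
d=snap("wrist","w2"); g=d["pixels"].min(2).astype(int)
rel((498,125.5,41.3),(180,0,88.4))
cv2.imwrite("pics/w2b.png",cv2.resize(d["pixels"][:,:,::-1],(768,576)))
E
```

```text
shift cm [-0.14 -0.17  3.21] rotvec [ 0.2  -0.04  0.01] now [499.6 126.9  73.4] [ 1.798e+02 -4.000e-02  8.841e+01] t 3.3
```

View pics/w2b.png

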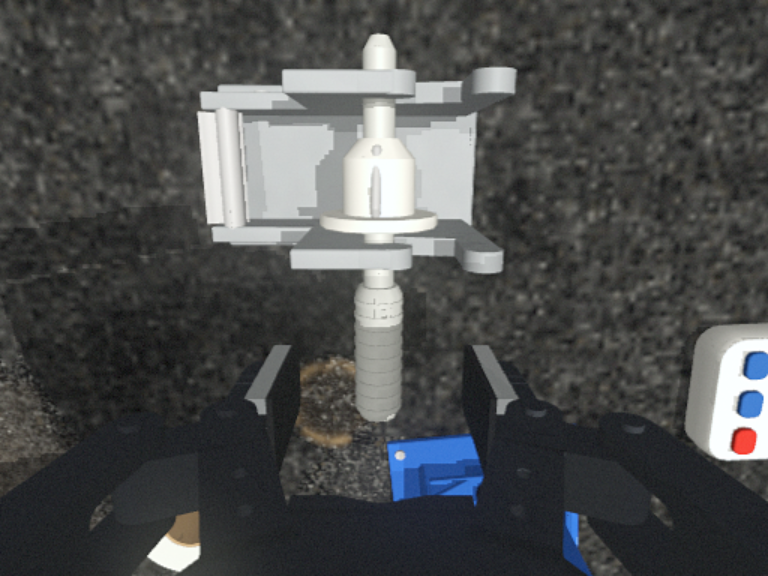

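The handle is centred between the fingers, spanning (379,285)–(379,418). The posts are at (482,262) and (495,80), and the tip is at (380,38).

```bash
python3 - <<'E'
from h import *
d=load("w2.npz")
for n,u,v,z in [("end",379,420,60),("handle start",379,284,60),("tip",380,35,60),("flange hubface",380,213,60),("post -y far corner L",463,262,84),("post -y R",503,262,84),("post +y L",472,81,84),("post +y R",516,81,84),("hook -y front(-x)",293,257,80),("hook -y back",411,257,80),("hook +y front",283,81,80),("hook +y back",414,81,80),
 ("hook-y botedge",350,269,80),("hook-y topedge",350,248,80),("hook+y botedge",350,97,80),("hook+y topedge",350,70,80)]: print(n,onz(d,u/1.5,v/1.5,z).round(1))
E
```

```text
end [497.5  98.8  60. ]
handle start [499.  150.3  60. ]
tip [501.4 226.8  60. ]
flange hubface [500.  174.2  60. ]
post -y far corner L [523.1 162.5  84. ]
post -y R [534.5 162.1  84. ]
post +y L [524.7 210.1  84. ]
post +y R [536.  209.8  84. ]
hook -y front(-x) [474.3 164.5  80. ]
hook -y back [508.7 163.5  80. ]
hook +y front [475.2 212.   80. ]
hook +y back [510.  211.1  80. ]
hook-y botedge [490.7 160.4  80. ]
hook-y topedge [491.  166.6  80. ]
hook+y botedge [492.8 207.6  80. ]
hook+y topedge [493.1 214.2  80. ]
```

play_rows([
  [[-0.1,-0.1,1.5,0,0,0],[-0.1,-0.1,3.1,0,0,0],[-0.1,-0.1,3.1,0,0,0],[-0.1,-0.1,3.1,0,0,0],[-0.1,-0.1,3.1,0,0,0]],
])

```text
time: 3.8
tool_pos: [497.4, 126.1, 40.8]
tcp_rot: [180.0, -0.0, 88.5]
ft_force: [0.3, 1.0, 1.0]
finger_gap: 51.1
grip_force: 0.0
```

```bash
python3 - <<'E'
from h import *
rel((498.2,125.5,41.3),(180,0,88.3))
E
```

```text
shift cm [-0.06  0.08 -0.05] rotvec [ 0.04 -0.01  0.15] now [497.4 126.1  40.8] [ 1.7996e+02 -1.0000e-02  8.8450e+01] t 3.8
```

play_rows([
  [[-0.05,0.08,-0.05,0,0,0.1],[-0.05,0.08,-0.05,0,0,0.1],[-0.05,0.08,-0.05,0,0,0.1],[-0.05,0.08,-0.05,0,0,0.1],[-0.05,0.08,-0.05,0,0,0.1]],
], jaw=0, squeeze=20)

```text
time: 4.3
tool_pos: [498.5, 125.6, 41.3]
tcp_rot: [179.9, -0.0, 88.3]
ft_force: [2.9, 0.6, 1.5]
finger_gap: 15.4
grip_force: 19.7
```

play_rows([
  [[0,0,0,0,0,0],[0,0,0,0,0,0],[0,0,0,0,0,0],[0,0,0,0,0,0]],
])

```text
time: 4.7
tool_pos: [498.3, 125.6, 41.1]
tcp_rot: [179.9, -0.0, 88.3]
ft_force: [4.0, -0.2, 2.4]
finger_gap: 15.1
grip_force: 20.2
```

play_rows([
  [[0,0,0,0,0,0],[0,0,0,0,0,0],[0,0.05,-0.05,0,0,0],[0,0.3,-0.14,0,0,0],[0,0.5,-0.18,0,0,0]],
], squeeze=100)

```text
time: 5.2
tool_pos: [500.7, 125.3, 41.6]
tcp_rot: [-179.7, 0.0, 88.4]
ft_force: [-5.6, 0.4, 3.1]
finger_gap: 12.8
grip_force: 97.8
```

play_rows([
  [[0,0.35,-0.07,0,0,0],[0,0.7,-0.15,0,0,0],[0,1.0,-0.22,0,0,0],[0,1.2,-0.26,0,0,0],[0,1.2,-0.26,0,0,0]],
])

```text
time: 5.7
tool_pos: [513.5, 124.9, 44.4]
tcp_rot: [-179.8, 0.0, 88.4]
ft_force: [-4.2, -0.9, 4.1]
finger_gap: 13.1
grip_force: 97.8
```

```bash
python3 - <<'E'
from h import *
rel((498.4+17,125.6,41.2+3.6+.5),(180,0,88.3)); print(sensors.sense())
E
```

```text
shift cm [ 0.07  0.19 -0.09] rotvec [-0.18  0.03  0.06] now [513.5 124.9  44.4] [-1.7982e+02  3.0000e-02  8.8360e+01] t 5.7
{'time': 5.7, 'joint_pos': array([8.11247799e+00, 6.72772537e+00, 1.06572683e+02, 2.25540722e-05,
       6.68793625e+01, 9.74784639e+00]), 'qd': array([ 0.08001986, -0.2472564 ,  0.19476993, -0.10403756, -0.35509486,
        0.03901119]), 'joint_efforts': array([ -0.64567924, -49.66741204, -45.21887898,  -0.17621919,
        -1.28801845,   0.13549679]), 'tool_pos': array([513.50774687, 124.91474994,  44.38557621]), 'tcp_rot': array([-1.79822821e+02,  3.04169434e-02,  8.83646697e+01]), 'ft_force': array([-4.17215427, -0.88615851,  4.13426645]), 'wrist_torque': array([0.05460619, 0.6666871 , 0.20297907]), 'grip_force': 97.77505718171597, 'finger_gap': 13.140451328385542}
```

play_rows([
  [[0,0.15,-0.15,0,0,0],[0,0.18,-0.25,0,0,0],[0,0.18,-0.3,0,0,0],[0,0.18,-0.6,0,0,0],[0,0.18,-1.0,0,0,0]],
])

```text
time: 6.2
tool_pos: [516.4, 124.9, 55.2]
tcp_rot: [-180.0, 0.0, 88.3]
ft_force: [-0.7, -0.2, -1.8]
finger_gap: 13.0
grip_force: 97.5
```

```bash
python3 - <<'E'
from h import *
rel((515,125,100),(180,0,88.3))
E
```

```text
shift cm [ 0.   -0.14 -4.48] rotvec [-0.02  0.01  0.04] now [516.4 124.9  55.2] [-1.7998e+02  1.0000e-02  8.8340e+01] t 6.2
```

play_rows([
  [[0,0,-3,0,0,0],[0,0,-7,0,0,0],[0,0,-10,0,0,0],[0,0,-10.5,0,0,0],[0,0,-10.5,0,0,0]],
])

```text
time: 6.7
tool_pos: [517.5, 125.1, 161.6]
tcp_rot: [179.8, -0.0, 88.3]
ft_force: [-0.7, 0.6, -2.0]
finger_gap: 13.2
grip_force: 97.8
```

play_rows([
  [[0,0,0,0,0,0],[0,0,0,0,0,0],[0,0,0,0,0,0]],
])

```text
time: 7.0
tool_pos: [515.5, 124.8, 158.4]
tcp_rot: [-179.8, 0.0, 88.3]
ft_force: [-0.4, 0.7, -1.9]
finger_gap: 13.4
grip_force: 97.8
```

```bash
python3 - <<'E'
from h import *
p,R=pose();print(p.round(1))
d=snap("wrist","w3"); cv2.imwrite("pics/w3b.png",d["pixels"][:300,150:360,::-1].repeat(2,0).repeat(2,1))
# expected projections, spindle points in tool frame
for y in(-72,-24,-4,0,17,48,52):
    print(y,(proj(d,p+R@np.array([48+y,0,-18.7]))).round(1))
g=d["pixels"].min(2).astype(int)
for v in range(20,260,12):
    u=np.where(g[v,200:310]>130)[0]+200
    print(v,(u[0],u[-1]) if len(u) else None,end=' ')
E
```

```text
[515.5 124.8 158.4]
-72 [256.2 310.1]
-24 [256.5 208.4]
-4 [256.6 160.1]
0 [256.7 150. ]
17 [256.8 104.9]
48 [257.1  13.6]
52 [257.1   0.8]
20 (np.int64(242), np.int64(268)) 32 (np.int64(242), np.int64(268)) 44 (np.int64(242), np.int64(268)) 56 (np.int64(242), np.int64(267)) 68 (np.int64(200), np.int64(284)) 80 (np.int64(242), np.int64(281)) 92 (np.int64(200), np.int64(281)) 104 (np.int64(200), np.int64(284)) 116 (np.int64(200), np.int64(284)) 128 (np.int64(200), np.int64(284)) 140 (np.int64(225), np.int64(283)) 152 (np.int64(206), np.int64(302)) 164 (np.int64(223), np.int64(287)) 176 (np.int64(243), np.int64(266)) 188 (np.int64(243), np.int64(266)) 200 (np.int64(243), np.int64(265)) 212 (np.int64(238), np.int64(272)) 224 (np.int64(241), np.int64(272)) 236 (np.int64(239), np.int64(272)) 248 (np.int64(240), np.int64(269))
```

View pics/w3b.png

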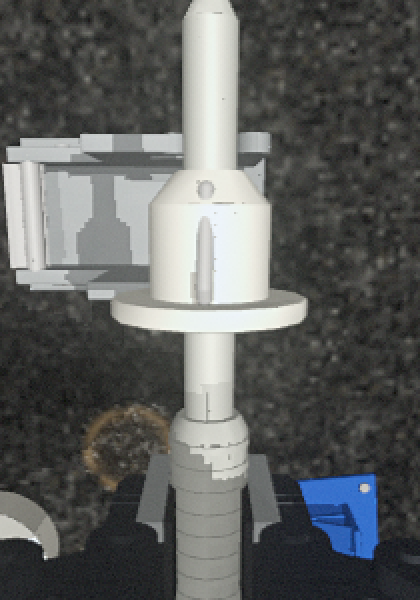

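The spindle is held centred (column ~255) with its flange at row ~151, about 48 mm ahead of the grasp as expected. The tip appears slightly further up in the picture than a level spindle would put it, so I'll check the tilt.

```bash
python3 - <<'E'
from h import *
p,R=pose()
d=load("w3.npz"); G=d["pixels"].astype(float).min(2)
def edges(row,c=255,thr=None):
    x=row; th=0.5*(x[c-3:c+4].mean()+50) 
    i=c
    while x[i]>th:i-=1
    l=i+(th-x[i])/(x[i+1]-x[i])
    i=c
    while x[i]>th:i+=1
    return l,i-1+(x[i-1]-th)/(x[i-1]-x[i])
for v in list(range(8,80,6))+list(range(168,206,5)):
    l,r_=edges(G[v]); print(v,round(l,1),round(r_,1),round(r_-l,2))
s=snap("scene","s1")
for y in(-72,-4,0,17,48,52): print(y,proj(s,p+R@np.array([48+y,0,-18.7])).round(1))
c=proj(s,p+R@np.array([48,0,-18.7])).astype(int)
cv2.imwrite("pics/s1c.png",cv2.resize(s["pixels"][c[1]-40:c[1]+40,c[0]-60:c[0]+40,::-1],None,fx=7,fy=7,interpolation=cv2.INTER_CUBIC));print(c-[60,40])
E
```

```text
8 241.8 267.6 25.81
14 241.6 268.5 26.86
20 241.7 268.4 26.76
26 241.7 268.4 26.71
32 241.8 268.4 26.58
38 241.8 268.2 26.4
44 241.8 268.1 26.3
50 241.8 268.0 26.24
56 241.7 267.8 26.01
62 241.8 267.8 26.01
68 189.7 267.9 78.14
74 152.7 267.8 115.01
168 242.4 266.5 24.13
173 242.4 266.5 24.1
178 242.5 266.3 23.83
183 242.5 266.2 23.75
188 242.5 266.2 23.71
193 242.2 266.2 24.01
198 242.6 265.9 23.38
203 242.7 266.0 23.27
-72 [218.9 194.5]
-4 [197.2 206.1]
0 [195.9 206.8]
17 [190.2 209.8]
48 [179.6 215.5]
52 [178.2 216.2]
[135 166]
```

View pics/s1c.png

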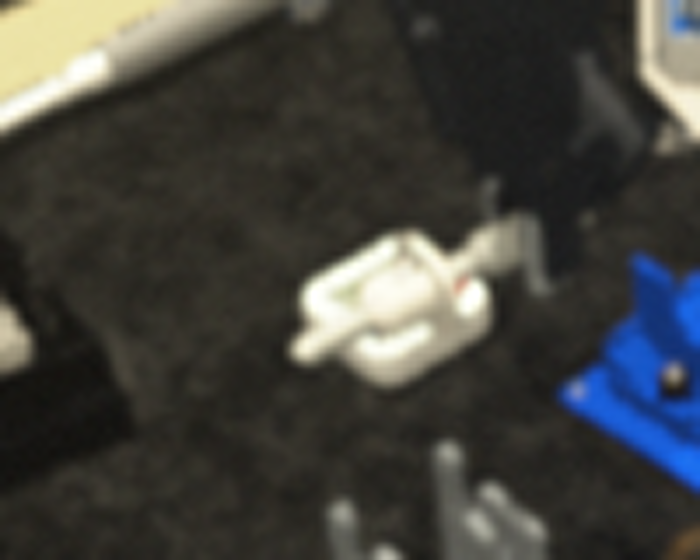

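The scene view shows the tip at about (177.6,216.3) against (178.2,216.2) predicted. So the spindle is held level, perhaps 1 mm further forward than assumed. Next I'll work out the roll's axis and check for obstacles around the approach.

```bash
python3 - <<'E'
from h import *
d=load("w0.npz"); b=load("t0.npz")
q=[onz(d,*x,55)[:2] for x in [(240.7,91.4),(313.6,100),(309.3,126.4),(239.3,117.1)]]
q=np.array(q);print("roll corners",q.round(1).tolist(),q.mean(0).round(1))
for i,j in((0,1),(3,2),(0,3),(1,2)):
    e=q[j]-q[i];print(np.linalg.norm(e).round(1),np.degrees(np.arctan2(e[1],e[0])).round(1))
for n,u,v,z in[("black TL",417,392,0),("black TR",523,386,0),("black BL",430,475,0),("marker a",155,318,7),("marker b",268,208,7),("tray TR",325,358,15),("tray BR",332,490,15)]: print(n,onz(d,u/1.5,v/1.5,z).round(0))
C=np.array([524.3,-130.6]);D=np.array([np.sin(np.radians(9.8)),np.cos(np.radians(9.8))])
N=np.array([D[1],-D[0]])
for x in q: print("s",((x-C)@D).round(1),"off",((x-C)@N).round(1))
for s in(-145,-62): print(s,(C+D*s).round(1))
rel((*(C-150*D),110),(180,0,80.2))
E
```

```text
roll corners [[489.2, -125.2], [558.8, -135.1], [555.0, -159.9], [486.8, -149.0]] [ 522.5 -142.3]
70.3 -8.1
69.1 -9.0
24.0 -95.5
25.1 -98.5
black TL [ 527. -333.    0.]
black TR [ 617. -330.    0.]
black BL [ 538. -416.    0.]
marker a [ 315. -258.    7.]
marker b [ 415. -173.    7.]
tray TR [ 452. -293.   15.]
tray BR [ 450. -418.   15.]
s -0.6 off -35.6
s 1.5 off 34.7
s -23.6 off 35.3
s -24.5 off -33.8
-145 [ 499.6 -273.5]
-62 [ 513.7 -191.7]
shift cm [-40.36  -0.54   4.92] rotvec [-0.11  0.02  8.15] now [515.9 124.9 159. ] [-1.7989e+02  2.0000e-02  8.8350e+01] t 7.1
```

play_rows([
  [[-5,-0.1,0,0,0,1],[-10,-0.2,0,0,0,2],[-15,-0.2,0,0,0,3],[-20,-0.3,0,0,0,4],[-24,-0.3,0,0,0,5]],
])

```text
time: 7.6
tool_pos: [506.0, -117.3, 160.0]
tcp_rot: [-180.0, 0.0, 83.3]
ft_force: [0.9, 0.9, -1.1]
finger_gap: 13.0
grip_force: 97.8
```

play_rows([
  [[-4,-0.2,0,0,0,0],[-8,-0.4,0,0,0,1],[-12,-0.6,0,0,0,2],[-15,-0.8,0,0,0,3],[-16,-0.9,0,0,0,3.1]],
])

```text
time: 8.1
tool_pos: [478.2, -275.5, 159.9]
tcp_rot: [-180.0, 0.0, 80.1]
ft_force: [-0.7, 0.0, -1.3]
finger_gap: 13.3
grip_force: 97.8
```

play_rows([
  [[0,0,0,0,0,0],[0,0,0,0,0,0],[0,0,0,0,0,0]],
])

```text
time: 8.4
tool_pos: [479.5, -271.3, 160.0]
tcp_rot: [-180.0, -0.0, 80.3]
ft_force: [0.5, -0.2, -2.5]
finger_gap: 13.0
grip_force: 97.8
```

```bash
cat >> h.py <<'E'
C=np.array([524.3,-130.6]);YR=9.8
D=np.array([np.sin(np.radians(YR)),np.cos(np.radians(YR))]);N=np.array([D[1],-D[0]])
def so():
    p,R=pose(); s=sensors.sense(); x=p[:2]-C; f=s["ft_force"]
    print("s",(x@D).round(2),"off",(x@N).round(2),"z",p[2].round(2),"rpy",s["tcp_rot"].round(2),"F along",(f[:2]@D).round(2),"side",(f[:2]@N).round(2),"up",f[2].round(2),"M",np.array(s["wrist_torque"]).round(2),"t",s["time"],"gap",round(s["finger_gap"],1))
E
python3 - <<'E'
from h import *
so(); rel((*(C-145*D),36.3),(180,0,80.2))
E
```

```text
s -146.31 off -20.24 z 160.0 rpy [-1.7998e+02 -4.0000e-02  8.0330e+01] F along -0.1 side 0.49 up -2.48 M [-0.11 -0.   -0.  ] t 8.4 gap 13.0
shift cm [ 0.12  2.03 12.37] rotvec [-0.02 -0.04  0.13] now [ 479.5 -271.3  160. ] [-1.7998e+02 -4.0000e-02  8.0330e+01] t 8.4
```

play_rows([
  [[0,1,3,0,0,0],[0,2.05,7,0,0,0],[0,2.05,11,0,0,0.1],[0,2.05,12.3,0,0,0.1],[0,2.05,12.3,0,0,0.1]],
])

```text
time: 8.9
tool_pos: [497.7, -273.9, 34.8]
tcp_rot: [-179.7, -0.1, 80.2]
ft_force: [-0.4, 0.1, -1.8]
finger_gap: 13.1
grip_force: 97.9
```

play_rows([
  [[0,0,0,0,0,0],[0,0,0,0,0,0],[0,0,0,0,0,0]],
])

```text
time: 9.2
tool_pos: [500.9, -277.2, 39.7]
tcp_rot: [179.8, 0.1, 80.1]
ft_force: [-0.7, 0.3, -1.9]
finger_gap: 13.0
grip_force: 97.9
```

```bash
python3 - <<'E'
from h import *
so(); p,R=pose()
d=snap("wrist","w4"); cv2.imwrite("pics/w4b.png",cv2.resize(d["pixels"][:240,110:400,::-1],None,fx=2.5,fy=2.5,interpolation=cv2.INTER_CUBIC))
E
```

```text
s -148.43 off 1.86 z 39.72 rpy [1.7979e+02 9.0000e-02 8.0150e+01] F along 0.21 side -0.75 up -1.87 M [-0.08  0.01  0.  ] t 9.2 gap 13.0
```

View pics/w4b.png

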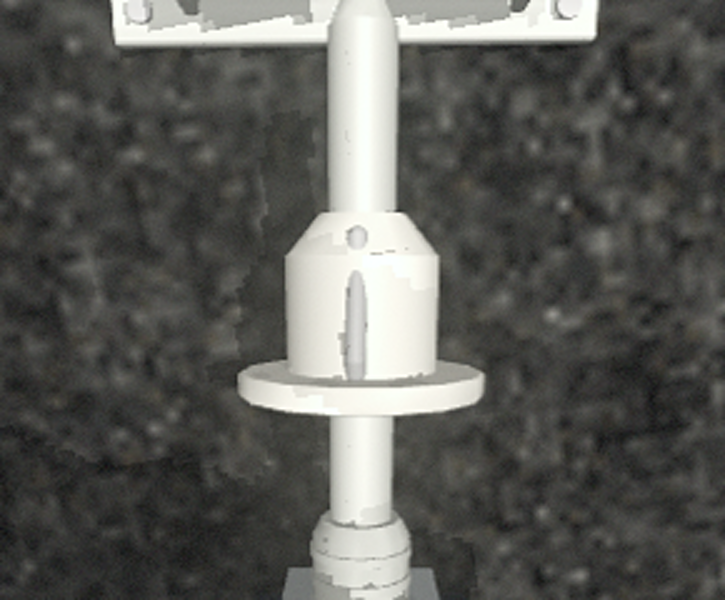

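The picture shows the spindle lined up with the rest. The base's front edge runs (113,43)–(597,40), so its centre is column 355 against 361 for the spindle. That puts the rest about 1 mm to the tool's -y side, with yaw about -9.6°.

play_rows([
  [[0,0,0,0,0,0],[0,0,0,0,0,0],[0,0,0,0,0,0],[0,0,0,0,0,0],[0,0,0,0,0,0]],
])

```text
time: 9.75
tool_pos: [499.3, -276.1, 37.1]
tcp_rot: [-180.0, -0.0, 80.1]
ft_force: [0.5, 0.2, -1.8]
finger_gap: 13.4
grip_force: 97.9
```

```bash
python3 - <<'E'
from h import *
so()
E
```

```text
s -147.69 off 0.09 z 37.1 rpy [-1.7999e+02 -1.0000e-02  8.0150e+01] F along 0.25 side 0.45 up -1.83 M [-0.09  0.03  0.03] t 9.75 gap 13.4
```

play_rows([
  [[0.5,0.04,0.06,0,0,-0.2],[1,0.04,0.06,0,0,-0.2],[1.5,0.04,0.06,0,0,-0.2],[2.2,0.04,0.06,0,0,-0.2],[3,0.04,0.06,0,0,-0.2]],
])

```text
time: 10.25
tool_pos: [505.0, -246.0, 36.6]
tcp_rot: [180.0, -0.0, 80.3]
ft_force: [-0.6, -0.1, -1.2]
finger_gap: 13.0
grip_force: 97.9
```

```bash
python3 - <<'E'
from h import *
so()
E
```

```text
s -117.01 off 0.62 z 36.61 rpy [180.    -0.    80.35] F along -0.2 side -0.62 up -1.21 M [-0.1   0.01 -0.04] t 10.25 gap 13.0
```

play_rows([
  [[0.4,0,0,0,0,0],[0.8,0,0,0,0,0],[1.2,0,0,0,0,0],[1.6,0,0,0,0,0],[1.8,0,0,0,0,0]],
])

```text
time: 10.75
tool_pos: [508.0, -228.6, 36.6]
tcp_rot: [180.0, -0.0, 80.4]
ft_force: [0.2, 1.0, -1.3]
finger_gap: 13.4
grip_force: 97.9
```

```bash
python3 - <<'E'
from h import *
so()
E
```

```text
s -99.35 off 0.58 z 36.59 rpy [180.    -0.    80.36] F along 1.01 side 0.06 up -1.25 M [-0.09  0.01  0.06] t 10.75 gap 13.4
```

play_rows([
  [[0.3,0,0,0,0,0],[0.5,0,0,0,0,0],[0.7,0,0,0,0,0],[0.9,0,0,0,0,0],[1.0,0,0,0,0,0]],
])

```text
time: 11.25
tool_pos: [509.6, -218.9, 36.6]
tcp_rot: [-180.0, -0.0, 80.3]
ft_force: [0.4, 0.7, -2.3]
finger_gap: 12.9
grip_force: 97.9
```

```bash
python3 - <<'E'
from h import *
so()
E
```

```text
s -89.54 off 0.52 z 36.56 rpy [-180.     -0.     80.35] F along 0.73 side 0.32 up -2.25 M [-0.06 -0.02  0.01] t 11.25 gap 12.9
```

play_rows([
  [[0.2,0,0,0,0,0],[0.4,0,0,0,0,0],[0.5,0,0,0,0,0],[0.5,0,0,0,0,0]],
])

```text
time: 11.65
tool_pos: [510.4, -214.0, 36.6]
tcp_rot: [180.0, -0.0, 80.4]
ft_force: [-0.1, -0.3, -1.7]
finger_gap: 13.1
grip_force: 97.9
```

```bash
python3 - <<'E'
from h import *
so(); d=snap("wrist","w5"); cv2.imwrite("pics/w5b.png",cv2.resize(d["pixels"][:240,110:400,::-1],None,fx=2.5,fy=2.5,interpolation=cv2.INTER_CUBIC))
E
```

```text
s -84.55 off 0.55 z 36.61 rpy [180.    -0.    80.36] F along -0.36 side -0.08 up -1.68 M [-0.07 -0.03 -0.01] t 11.65 gap 13.1
```

View pics/w5b.png

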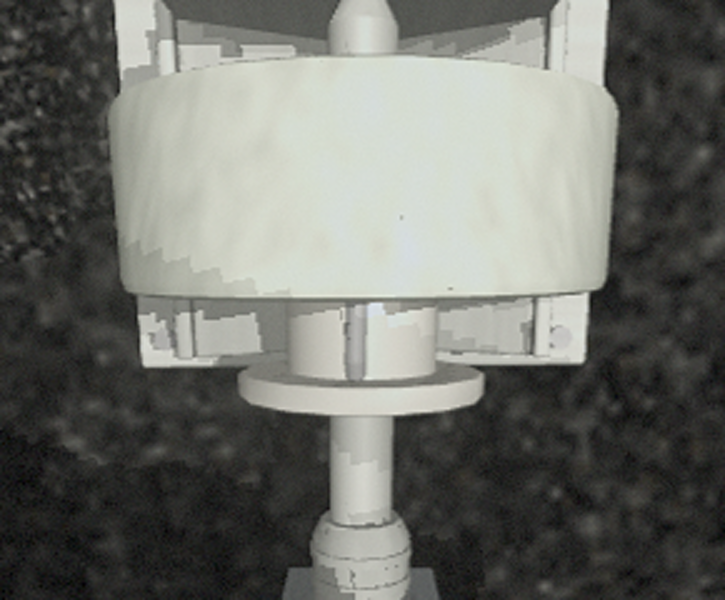

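The roll is threaded: the tip shows beyond it at (363,20), and the hub is entering the bore with the flange about 11 mm short of the roll's face. I'll push on in small steps, watching the force.

play_rows([
  [[0.1,0,0,0,0,0],[0.2,0,0,0,0,0],[0.3,0,0,0,0,0],[0.4,0,0,0,0,0],[0.5,0,0,0,0,0]],
])

```text
time: 12.2
tool_pos: [511.4, -209.4, 36.8]
tcp_rot: [180.0, 0.0, 80.3]
ft_force: [-0.6, -1.7, 0.6]
finger_gap: 13.8
grip_force: 98.1
```

```bash
python3 - <<'E'
from h import *
so()
E
```

```text
s -79.87 off 0.69 z 36.79 rpy [1.7998e+02 2.0000e-02 8.0350e+01] F along -1.73 side -0.31 up 0.63 M [-0.3   0.08  0.01] t 12.2 gap 13.8
```

play_rows([
  [[0.1,0,0,0,0,0],[0.2,0,0,0,0,0],[0.3,0,0,0,0,0],[0.4,0,0,0,0,0],[0.5,0,0,0,0,0]],
])

```text
time: 12.7
tool_pos: [512.2, -204.3, 36.7]
tcp_rot: [180.0, 0.0, 80.3]
ft_force: [0.4, -2.1, 0.9]
finger_gap: 13.7
grip_force: 98.1
```

```bash
python3 - <<'E'
from h import *
so(); d=snap("wrist","w6"); g=d["pixels"].min(2); print(g[90:175,253].tolist())
E
```

```text
s -74.66 off 0.6 z 36.68 rpy [179.99   0.    80.35] F along -2.04 side 0.75 up 0.94 M [-0.34 -0.01  0.01] t 12.7 gap 13.7
[214, 213, 214, 213, 211, 211, 209, 209, 210, 209, 206, 206, 207, 207, 207, 207, 207, 209, 209, 210, 213, 212, 213, 212, 213, 211, 212, 214, 213, 213, 213, 213, 212, 211, 210, 210, 211, 209, 209, 206, 206, 207, 161, 100, 173, 175, 176, 173, 173, 171, 173, 171, 174, 174, 172, 168, 157, 161, 158, 157, 158, 158, 133, 119, 115, 155, 201, 203, 203, 204, 203, 202, 202, 202, 200, 200, 174, 183, 183, 182, 184, 183, 182, 183, 181]
```

play_rows([
  [[0.1,0,-0.05,0,0,0],[0.2,0,-0.05,0,0,0],[0.3,0,-0.05,0,0,0],[0.4,0,-0.05,0,0,0],[0.5,0,-0.05,0,0,0]],
])

```text
time: 13.25
tool_pos: [513.0, -199.3, 37.1]
tcp_rot: [180.0, 0.0, 80.3]
ft_force: [-0.1, -1.0, -0.9]
finger_gap: 13.1
grip_force: 98.1
```

```bash
cat >> h.py <<'E'
def gap(tag):
    d=snap("wrist",tag); p,R=pose(); g=d["pixels"][:,:,:].min(2).astype(int)
    for c in(238,270): 
        col=g[:,c]; k=80+np.argmin(col[80:160]); print("col",c,"roll edge dark row",k,"val",col[k],col[k-4:k+40:3].tolist())
E
python3 - <<'E'
from h import *
so(); gap("w7")
E
```

```text
s -69.62 off 0.51 z 37.08 rpy [180.     0.    80.35] F along -0.96 side 0.03 up -0.92 M [-0.29 -0.11 -0.08] t 13.25 gap 13.1
col 238 roll edge dark row 133 val 104 [207, 156, 184, 183, 183, 181, 183, 184, 118, 193, 192, 192, 175, 127, 143]
col 270 roll edge dark row 154 val 107 [206, 109, 206, 205, 202, 199, 143, 186, 47, 57, 51, 57, 55, 48, 45]
```

play_rows([
  [[0.12,0,0,0,0,0],[0.24,0,0,0,0,0],[0.36,0,0,0,0,0],[0.5,0,0,0,0,0],[0.6,0,0,0,0,0]],
])

```text
time: 13.8
tool_pos: [513.9, -193.3, 37.1]
tcp_rot: [-180.0, -0.0, 80.3]
ft_force: [-0.6, -1.9, 0.6]
finger_gap: 13.6
grip_force: 98.1
```

```bash
python3 - <<'E'
from h import *
so()
E
```

```text
s -63.51 off 0.44 z 37.08 rpy [-180.     -0.     80.35] F along -1.93 side -0.27 up 0.56 M [-0.3  -0.02 -0.06] t 13.8 gap 13.6
```

play_rows([
  [[0.1,0,0,0,0,0],[0.2,0,0,0,0,0],[0.3,0,0,0,0,0],[0.4,0,0,0,0,0],[0.4,0,0,0,0,0]],
])

```text
time: 14.3
tool_pos: [514.5, -189.6, 37.1]
tcp_rot: [-180.0, 0.0, 80.3]
ft_force: [-0.8, -4.1, -1.7]
finger_gap: 13.4
grip_force: 98.0
```

```bash
python3 - <<'E'
from h import *
so(); gap("w8")
E
```

```text
s -59.78 off 0.42 z 37.06 rpy [-1.800e+02  1.000e-02  8.034e+01] F along -4.19 side -0.1 up -1.67 M [-0.62  0.08 -0.02] t 14.3 gap 13.4
col 238 roll edge dark row 144 val 113 [189, 136, 185, 183, 119, 187, 193, 193, 195, 118, 138, 136, 139, 136, 136]
col 270 roll edge dark row 153 val 108 [200, 122, 180, 207, 203, 200, 158, 157, 158, 160, 158, 162, 157, 189, 50]
```

play_rows([
  [[0.05,0,0,0,0,0],[0.1,0,0,0,0,0],[0.1,0,0,0,0,0]],
])

```text
time: 14.65
tool_pos: [514.7, -188.8, 37.1]
tcp_rot: [180.0, 0.0, 80.3]
ft_force: [-1.1, -4.0, -1.4]
finger_gap: 13.4
grip_force: 98.0
```

```bash
python3 - <<'E'
from h import *
so()
E
```

```text
s -58.97 off 0.49 z 37.13 rpy [1.800e+02 2.000e-02 8.034e+01] F along -4.12 side -0.36 up -1.44 M [-0.76  0.13 -0.01] t 14.65 gap 13.4
```

play_rows([
  [[0.05,0,0,0,0,0],[0.1,0,0,0,0,0],[0.1,0,0,0,0,0]],
])

```text
time: 14.95
tool_pos: [514.9, -188.2, 37.2]
tcp_rot: [180.0, 0.1, 80.3]
ft_force: [-0.8, -7.0, -2.0]
finger_gap: 13.2
grip_force: 98.0
```

```bash
python3 - <<'E'
from h import *
so(); gap("w9")
E
```

```text
s -58.38 off 0.51 z 37.21 rpy [1.7999e+02 6.0000e-02 8.0340e+01] F along -7.03 side 0.37 up -1.95 M [-1.11  0.2  -0.  ] t 14.95 gap 13.2
col 238 roll edge dark row 153 val 118 [139, 120, 186, 194, 195, 196, 117, 139, 134, 135, 133, 137, 135, 137, 145]
col 270 roll edge dark row 154 val 112 [202, 120, 208, 206, 204, 199, 159, 159, 160, 159, 158, 161, 157, 149, 92]
```

Note: I have now viewed more pictures than the 10 allowed, so I'll open no more and go on with measured numbers only. The force and the edge rows say the springs are at their peak, with about 3 mm to go. I'll continue in fine steps.

play_rows([
  [[0.05,0,0,0,0,0],[0.05,0,0,0,0,0],[0.05,0,0,0,0,0]],
])

```text
time: 15.3
tool_pos: [515.0, -187.8, 37.2]
tcp_rot: [180.0, 0.1, 80.3]
ft_force: [-2.0, -7.4, -2.3]
finger_gap: 13.5
grip_force: 98.0
```

```bash
python3 - <<'E'
from h import *
so()
E
```

```text
s -57.91 off 0.55 z 37.21 rpy [1.7999e+02 6.0000e-02 8.0330e+01] F along -7.63 side -0.72 up -2.27 M [-1.15  0.17 -0.06] t 15.3 gap 13.5
```

play_rows([
  [[0.05,0,0,0,0,0],[0.05,0,0,0,0,0],[0.05,0,0,0,0,0]],
])

```text
time: 15.6
tool_pos: [515.1, -186.1, 37.0]
tcp_rot: [-180.0, -0.0, 80.3]
ft_force: [0.5, -1.2, -1.1]
finger_gap: 13.1
grip_force: 98.0
```

```bash
python3 - <<'E'
from h import *
so(); d=snap("wrist","w10"); print(d["pixels"].min(2)[140:170,238].tolist())
print(load("w9.npz")["pixels"].min(2)[140:170,238].tolist())
E
```

```text
s -56.27 off 0.42 z 37.0 rpy [-1.7999e+02 -4.0000e-02  8.0350e+01] F along -1.1 side 0.71 up -1.09 M [-0.28 -0.06  0.01] t 15.6 gap 13.1
[188, 191, 189, 192, 193, 192, 196, 195, 196, 196, 195, 193, 191, 190, 191, 154, 147, 194, 195, 194, 195, 194, 194, 194, 194, 174, 125, 121, 120, 137]
[195, 194, 196, 196, 191, 190, 190, 190, 148, 139, 187, 142, 120, 118, 121, 186, 195, 194, 194, 193, 192, 195, 194, 195, 196, 181, 125, 117, 119, 139]
```

play_rows([
  [[0.03,0,0,0,0,0],[0.06,0,0,0,0,0],[0.08,0,0,0,0,0],[0.08,0,0,0,0,0]],
])

```text
time: 16.05
tool_pos: [515.2, -185.9, 37.1]
tcp_rot: [180.0, 0.0, 80.3]
ft_force: [-0.4, -3.2, -1.7]
finger_gap: 13.0
grip_force: 98.0
```

```bash
python3 - <<'E'
from h import *
so()
E
```

```text
s -56.04 off 0.47 z 37.13 rpy [1.800e+02 1.000e-02 8.035e+01] F along -3.18 side 0.1 up -1.72 M [-0.56  0.14  0.02] t 16.05 gap 13.0
```

play_rows([
  [[0.03,0,0,0,0,0],[0.05,0,0,0,0,0],[0.05,0,0,0,0,0]],
])

```text
time: 16.35
tool_pos: [515.3, -185.4, 37.1]
tcp_rot: [180.0, 0.0, 80.3]
ft_force: [-0.4, -5.4, -1.0]
finger_gap: 13.3
grip_force: 98.0
```

```bash
python3 - <<'E'
from h import *
so(); d=snap("wrist","w11"); print(d["pixels"].min(2)[140:170,238].tolist())
E
```

```text
s -55.52 off 0.46 z 37.11 rpy [1.800e+02 1.000e-02 8.034e+01] F along -5.43 side 0.56 up -1.0 M [-0.78  0.05 -0.02] t 16.35 gap 13.3
[187, 186, 187, 189, 188, 193, 193, 194, 196, 197, 196, 194, 196, 194, 193, 190, 188, 190, 131, 177, 196, 194, 194, 194, 196, 182, 125, 119, 120, 120]
```

play_rows([
  [[0.03,0,0,0,0,0],[0.05,0,0,0,0,0],[0.05,0,0,0,0,0]],
])

```text
time: 16.7
tool_pos: [515.4, -184.7, 37.1]
tcp_rot: [-180.0, -0.0, 80.3]
ft_force: [-0.6, -3.9, -0.3]
finger_gap: 13.2
grip_force: 98.0
```

```bash
python3 - <<'E'
from h import *
so(); d=snap("wrist","w12"); print(d["pixels"].min(2)[150:170,238].tolist())
E
```

```text
s -54.83 off 0.43 z 37.06 rpy [-180.     -0.     80.35] F along -3.99 side 0.06 up -0.3 M [-0.7   0.12  0.  ] t 16.7 gap 13.2
[195, 196, 196, 194, 197, 196, 193, 191, 190, 189, 152, 144, 197, 196, 195, 181, 126, 118, 121, 121]
```

play_rows([
  [[0.02,0,0,0,0,0],[0.04,0,0,0,0,0],[0.04,0,0,0,0,0]],
])

```text
time: 17.05
tool_pos: [515.5, -184.5, 37.1]
tcp_rot: [180.0, 0.0, 80.3]
ft_force: [-0.9, -5.1, -1.7]
finger_gap: 13.1
grip_force: 97.9
```

```bash
python3 - <<'E'
from h import *
so(); d=snap("wrist","w13"); print(d["pixels"].min(2)[150:170,238].tolist())
E
```

```text
s -54.64 off 0.47 z 37.09 rpy [1.800e+02 1.000e-02 8.035e+01] F along -5.2 side -0.02 up -1.67 M [-0.83  0.12  0.09] t 17.05 gap 13.1
[194, 197, 195, 194, 194, 196, 194, 193, 191, 188, 189, 128, 178, 193, 195, 179, 122, 120, 121, 124]
```

play_rows([
  [[0.02,0,0,0,0,0],[0.04,0,0,0,0,0],[0.04,0,0,0,0,0]],
])

```text
time: 17.4
tool_pos: [515.5, -184.5, 37.2]
tcp_rot: [180.0, 0.0, 80.3]
ft_force: [-1.9, -6.1, -2.4]
finger_gap: 13.0
grip_force: 97.9
```

```bash
python3 - <<'E'
from h import *
so(); d=snap("wrist","w14"); print(d["pixels"].min(2)[150:170,238].tolist())
E
```

```text
s -54.6 off 0.54 z 37.17 rpy [1.7999e+02 5.0000e-02 8.0350e+01] F along -6.36 side -0.78 up -2.42 M [-1.1   0.19  0.05] t 17.4 gap 13.0
[193, 196, 197, 193, 196, 193, 194, 194, 191, 188, 190, 147, 171, 194, 196, 177, 124, 123, 117, 124]
```

play_rows([
  [[0.02,0,0,0,0,0],[0.04,0,0,0,0,0],[0.06,0,0,0,0,0],[0.06,0,0,0,0,0]],
])

```text
time: 17.85
tool_pos: [515.6, -184.4, 37.2]
tcp_rot: [180.0, 0.1, 80.3]
ft_force: [-1.1, -9.0, -2.8]
finger_gap: 13.1
grip_force: 97.9
```

```bash
python3 - <<'E'
from h import *
so()
E
```

```text
s -54.53 off 0.57 z 37.22 rpy [1.7998e+02 9.0000e-02 8.0350e+01] F along -9.02 side 0.45 up -2.84 M [-1.48  0.2   0.12] t 17.85 gap 13.1
```

play_rows([
  [[0.02,0,0,0,0,0],[0.04,0,0,0,0,0],[0.04,0,0,0,0,0],[0.04,0,0,0,0,0],[0.04,0,0,0,0,0]],
])

```text
time: 18.35
tool_pos: [515.6, -184.4, 37.3]
tcp_rot: [180.0, 0.1, 80.3]
ft_force: [-2.6, -9.8, -2.7]
finger_gap: 13.3
grip_force: 97.9
```

```bash
python3 - <<'E'
from h import *
so()
E
```

```text
s -54.51 off 0.59 z 37.27 rpy [1.7998e+02 1.2000e-01 8.0340e+01] F along -10.09 side -0.85 up -2.68 M [-1.74  0.29  0.13] t 18.35 gap 13.3
```

play_rows([
  [[0,0,0,0,0,0],[0,0,0,0,0,0],[-0.1,0,0,0,0,0],[-0.2,0,0,0,0,0],[-0.2,0,0,0,0,0]],
])

```text
time: 18.85
tool_pos: [515.4, -184.6, 37.1]
tcp_rot: [-180.0, -0.0, 80.3]
ft_force: [0.4, -1.9, -0.6]
finger_gap: 12.9
grip_force: 98.0
```

```bash
python3 - <<'E'
from h import *
so()
E
```

```text
s -54.72 off 0.46 z 37.06 rpy [-1.800e+02 -4.000e-02  8.034e+01] F along -1.78 side 0.74 up -0.6 M [-0.25 -0.04 -0.06] t 18.85 gap 12.9
```

play_rows([
  [[-0.02,0,-0.2,0,0,0],[-0.05,0,-0.6,0,0,0],[-0.1,0,-1.2,0,0,0],[-0.1,0,-2,0,0,0],[-0.1,0,-3,0,0,0]],
])

```text
time: 19.35
tool_pos: [515.1, -185.7, 67.7]
tcp_rot: [-180.0, -0.0, 80.4]
ft_force: [-0.4, 0.4, -2.0]
finger_gap: 13.2
grip_force: 97.8
```

play_rows([
  [[0,0,-1,0,0,0],[0,0,-2.5,0,0,0],[0,0,-4,0,0,0],[0,0,-5.5,0,0,0],[0,0,-6.5,0,0,0]],
])

```text
time: 19.85
tool_pos: [516.0, -186.3, 134.5]
tcp_rot: [179.9, 0.0, 80.3]
ft_force: [0.6, 0.7, -1.6]
finger_gap: 13.3
grip_force: 97.8
```

play_rows([
  [[0,0,-0.5,0,0,0],[0,0,-0.5,0,0,0],[0,0,-0.5,0,0,0],[0,0,-0.5,0,0,0],[0,0,-0.5,0,0,0]],
])

```text
time: 20.35
tool_pos: [514.7, -185.7, 136.2]
tcp_rot: [-179.9, -0.0, 80.3]
ft_force: [0.7, 0.1, -2.6]
finger_gap: 13.3
grip_force: 97.8
```

```bash
python3 - <<'E'
from h import *
so(); d=snap("wrist","w15"); m=d["pixels"].min(2); print(m[140:175,238].tolist()); print(m[140:175,275].tolist())
def w(v,c=255):
    x=m[v].astype(int); l=c
    while x[l]>90:l-=1
    r=c
    while x[r]>90:r+=1
    return l,r
print([(v,w(v)) for v in(60,100,140,175,190,200)])
# tilt check in scene: predicted
p,R=pose(); s=snap("scene","s2")
for y in(-24,0,25,48,52): print(y,proj(s,p+R@np.array([49.2+y,0,-18.7])).round(1))
E
```

```text
s -55.96 off -0.07 z 136.23 rpy [-1.7992e+02 -2.0000e-02  8.0350e+01] F along 0.18 side 0.71 up -2.61 M [-0.16 -0.01  0.01] t 20.35 gap 13.3
[189, 188, 190, 190, 191, 189, 193, 195, 196, 196, 197, 196, 198, 198, 199, 196, 194, 192, 192, 177, 124, 194, 199, 198, 200, 100, 54, 59, 58, 63, 62, 59, 64, 64, 58]
[215, 208, 208, 208, 209, 209, 208, 206, 206, 205, 201, 200, 202, 200, 201, 199, 196, 195, 196, 160, 178, 203, 204, 202, 204, 92, 60, 60, 64, 70, 75, 73, 70, 67, 64]
[(60, (241, 293)), (100, (157, 352)), (140, (161, 349)), (175, (241, 267)), (190, (241, 267)), (200, (241, 267))]
-24 [287.3 161.1]
0 [280.7 163.7]
25 [273.7 166.5]
48 [267.1 169.1]
52 [266.  169.6]
```

```bash
python3 - <<'E'
from h import *
rel((515.5,127.1,135),(180,0,88.3))
E
```

```text
shift cm [30.86 -5.19  0.16] rotvec [-0.05 -0.02 -7.95] now [ 514.9 -185.8  136.5] [-1.7995e+02 -2.0000e-02  8.0350e+01] t 20.45
```

play_rows([
  [[3,-0.5,0,0,0,-1],[7,-1.2,0,0,0,-2],[11,-1.8,0,0,0,-3],[15,-2.5,0,0,0,-4],[19,-3.2,0,0,0,-5]],
])

```text
time: 20.95
tool_pos: [515.2, 8.2, 137.0]
tcp_rot: [180.0, -0.0, 85.4]
ft_force: [0.6, -0.4, -3.3]
finger_gap: 13.2
grip_force: 97.8
```

```bash
python3 - <<'E'
from h import *
rel((515.5,127.1,135),(180,0,88.3))
E
```

```text
shift cm [11.85 -0.94  0.2 ] rotvec [ 0.   -0.   -2.94] now [515.2   8.2 137. ] [180.    -0.    85.36] t 20.95
```

play_rows([
  [[3,-0.3,0,0,0,-1],[6,-0.5,0,0,0,-2],[9,-0.8,0,0,0,-2.9],[11,-0.9,0,0,0,-2.9],[11.7,-0.9,0,0,0,-2.9]],
])

```text
time: 21.45
tool_pos: [515.7, 126.0, 136.9]
tcp_rot: [-180.0, -0.0, 88.4]
ft_force: [-0.3, -0.1, -2.4]
finger_gap: 13.3
grip_force: 97.8
```

play_rows([
  [[0,0,0,0,0,0],[0,0,0,0,0,0],[0,0,0,0,0,0],[0,0,0,0,0,0],[0,0,0,0,0,0]],
])

```text
time: 21.95
tool_pos: [516.1, 123.4, 137.1]
tcp_rot: [180.0, 0.0, 88.2]
ft_force: [0.1, 0.7, -2.4]
finger_gap: 13.4
grip_force: 97.8
```

```bash
python3 - <<'E'
from h import *
rel((515.5,127.1,65),(180,0,88.3))
d=snap("wrist","w16"); np.set_printoptions(linewidth=200)
g=d["pixels"].min(2)
print(g[140:175,238].tolist())
# shaft/handle centre columns
for v in(172,180,190,200): 
    x=np.where(g[v,200:320]>130)[0]+200; print(v,x.min(),x.max())
for v in(4,8,12,20): 
    x=np.where(g[v,225:290]>130)[0]+225; print(v,x.min() if len(x) else 0,x.max() if len(x) else 0)
E
```

```text
shift cm [ 0.37 -0.08  7.21] rotvec [ 0.    0.   -0.11] now [516.1 123.4 137.1] [180.     0.    88.19] t 21.95
[198, 201, 203, 203, 201, 203, 204, 206, 208, 211, 208, 210, 210, 211, 210, 208, 205, 206, 205, 188, 158, 209, 211, 212, 213, 118, 64, 57, 59, 51, 57, 55, 60, 52, 57]
172 243 266
180 243 265
190 243 265
200 245 265
4 245 265
8 243 267
12 243 268
20 243 268
```

play_rows([
  [[0.37,-0.05,1,0,0,-0.1],[0.37,-0.05,2.5,0,0,-0.1],[0.37,-0.05,3.6,0,0,-0.1],[0.37,-0.05,4.2,0,0,-0.1],[0.37,-0.05,4.2,0,0,-0.1]],
])

```text
time: 22.5
tool_pos: [514.3, 127.6, 93.1]
tcp_rot: [-179.8, 0.0, 88.4]
ft_force: [0.3, 0.7, -2.3]
finger_gap: 13.3
grip_force: 97.8
```

play_rows([
  [[0,0,0.6,0,0,0],[0,0,1.4,0,0,0],[0,0,2.0,0,0,0],[0,0,2.3,0,0,0],[0,0,2.3,0,0,0]],
])

```text
time: 23.0
tool_pos: [515.1, 127.7, 71.4]
tcp_rot: [-179.9, 0.0, 88.3]
ft_force: [-0.2, -0.4, -2.2]
finger_gap: 13.2
grip_force: 97.8
```

play_rows([
  [[0,0,0,0,0,0],[0,0,0,0,0,0],[0,0,0,0,0,0],[0,0,0,0,0,0]],
])

```text
time: 23.4
tool_pos: [515.8, 127.8, 72.4]
tcp_rot: [180.0, -0.0, 88.3]
ft_force: [-0.2, 0.1, -2.4]
finger_gap: 13.2
grip_force: 97.8
```

```bash
python3 - <<'E'
from h import *
rel((515.5,127.1,47.5),(180,0,88.3)); print(sensors.sense()["ft_force"].round(1),sensors.sense()["wrist_torque"])
E
```

```text
shift cm [-0.07 -0.03  2.49] rotvec [ 0.03 -0.01  0.05] now [515.8 127.8  72.4] [ 1.7997e+02 -1.0000e-02  8.8350e+01] t 23.4
[-0.2  0.1 -2.4] [-0.19036627 -0.03385645  0.01141425]
```

play_rows([
  [[0,0,0.4,0,0,0],[0,0,0.9,0,0,0],[0,0,1.4,0,0,0],[0,0,1.8,0,0,0],[0,0,2.1,0,0,0]],
])

```text
time: 23.9
tool_pos: [515.3, 127.7, 50.3]
tcp_rot: [-179.9, 0.0, 88.3]
ft_force: [0.4, 0.1, -1.9]
finger_gap: 13.5
grip_force: 97.8
```

play_rows([
  [[0,0,0.05,0,0,0],[0,0,0.1,0,0,0],[0,0,0.15,0,0,0],[0,0,0.2,0,0,0],[0,0,0.2,0,0,0]],
])

```text
time: 24.4
tool_pos: [515.7, 127.8, 49.2]
tcp_rot: [180.0, 0.0, 88.3]
ft_force: [0.5, 0.5, -2.4]
finger_gap: 13.3
grip_force: 97.8
```

```bash
python3 - <<'E'
from h import *
rel((515.5,127.1,45.3),(180,0,88.3)); print(sensors.sense()["ft_force"].round(1),sensors.sense()["wrist_torque"])
E
```

```text
shift cm [-0.07 -0.02  0.39] rotvec [0.01 0.   0.05] now [515.7 127.8  49.2] [179.99   0.    88.35] t 24.4
[ 0.5  0.5 -2.4] [-0.1916486   0.00908008  0.01107389]
```

play_rows([
  [[0,0,0.1,0,0,0],[0,0,0.2,0,0,0],[0,0,0.25,0,0,0],[0,0,0.3,0,0,0]],
])

```text
time: 24.8
tool_pos: [515.6, 127.7, 46.0]
tcp_rot: [-180.0, 0.0, 88.3]
ft_force: [-0.9, 0.1, -2.6]
finger_gap: 13.4
grip_force: 97.8
```

play_rows([
  [[0,0,0.04,0,0,0],[0,0,0.08,0,0,0],[0,0,0.1,0,0,0],[0,0,0.1,0,0,0]],
])

```text
time: 25.2
tool_pos: [515.7, 127.7, 45.3]
tcp_rot: [180.0, 0.0, 88.3]
ft_force: [-2.0, -0.8, 0.1]
finger_gap: 12.8
grip_force: 98.2
```

```bash
python3 - <<'E'
from h import *
rel((515.5,127.1,45.3),(180,0,88.3)); print(sensors.sense()["ft_force"].round(1),sensors.sense()["wrist_torque"])
E
```

```text
shift cm [-0.06 -0.02 -0.  ] rotvec [0.01 0.   0.05] now [515.7 127.7  45.3] [179.99   0.    88.35] t 25.2
[-2.  -0.8  0.1] [-0.12706983  0.20501084  0.04620932]
```

play_rows([
  [[0,-0.2,0.04,0,0,0],[0,-0.4,0.08,0,0,0],[0,-0.6,0.13,0,0,0],[0,-0.8,0.17,0,0,0],[0,-0.9,0.19,0,0,0]],
])

```text
time: 25.7
tool_pos: [506.6, 128.1, 43.3]
tcp_rot: [180.0, -0.0, 88.3]
ft_force: [1.4, -0.3, 0.1]
finger_gap: 13.2
grip_force: 98.2
```

```bash
python3 - <<'E'
from h import *
rel((498.4,127.6,41.3),(180,0,88.3)); print(sensors.sense()["ft_force"].round(1),sensors.sense()["wrist_torque"])
E
```

```text
shift cm [-0.07 -0.82  0.2 ] rotvec [ 0.02 -0.01  0.05] now [506.6 128.1  43.3] [ 1.7998e+02 -1.0000e-02  8.8350e+01] t 25.7
[ 1.4 -0.3  0.1] [-0.01978718 -0.20696598 -0.04682907]
```

play_rows([
  [[0,-0.2,0.04,0,0,0],[0,-0.4,0.08,0,0,0],[0,-0.6,0.13,0,0,0],[0,-0.7,0.15,0,0,0],[0,-0.75,0.16,0,0,0]],
])

```text
time: 26.2
tool_pos: [499.2, 128.3, 41.7]
tcp_rot: [180.0, -0.0, 88.3]
ft_force: [1.8, 0.2, 1.6]
finger_gap: 13.3
grip_force: 98.3
```

```bash
python3 - <<'E'
from h import *
rel((498.4,127.6,41.3),(180,0,88.3)); print(sensors.sense()["ft_force"].round(1),sensors.sense()["wrist_torque"])
E
```

```text
shift cm [-0.07 -0.07  0.04] rotvec [ 0.01 -0.    0.05] now [499.2 128.3  41.7] [179.99  -0.    88.35] t 26.2
[1.8 0.2 1.6] [ 0.02116233 -0.24603728 -0.03799582]
```

play_rows([
  [[0,-0.05,0.02,0,0,0],[0,-0.1,0.03,0,0,0],[0,-0.1,0.03,0,0,0],[0,-0.1,0.03,0,0,0]],
])

```text
time: 26.6
tool_pos: [498.7, 128.3, 41.6]
tcp_rot: [179.9, -0.0, 88.3]
ft_force: [3.8, 0.0, 1.3]
finger_gap: 13.3
grip_force: 98.4
```

```bash
python3 - <<'E'
from h import *
rel((498.4,127.6,41.3),(180,0,88.3)); print(sensors.sense()["ft_force"].round(1),sensors.sense()["wrist_torque"])
E
```

```text
shift cm [-0.07 -0.03  0.03] rotvec [ 0.06 -0.01  0.04] now [498.7 128.3  41.6] [ 1.7994e+02 -1.0000e-02  8.8340e+01] t 26.6
[3.8 0.  1.3] [-0.03050356 -0.66412541 -0.13047337]
```

play_rows([
  [[0,0,0,0,0,0],[0,0,0,0,0,0],[0,0,0,0,0,0]],
], squeeze=20)

```text
time: 26.9
tool_pos: [498.6, 128.3, 41.6]
tcp_rot: [179.9, -0.0, 88.3]
ft_force: [4.6, -1.0, 1.7]
finger_gap: 12.9
grip_force: 98.5
```

play_rows([
  [[0,0,0,0,0,0],[0,0,0,0,0,0],[0,0,0,0,0,0],[0,0,0,0,0,0],[0,0,0,0,0,0]],
], jaw=0.5)

```text
time: 27.4
tool_pos: [497.8, 128.2, 41.1]
tcp_rot: [-180.0, 0.0, 88.3]
ft_force: [0.5, 0.2, -0.2]
finger_gap: 42.8
grip_force: 0.0
```

```bash
python3 - <<'E'
from h import *
rel((498.4,127.6,41.3),(180,0,88.3)); print(sensors.sense()["ft_force"].round(1),sensors.sense()["finger_gap"])
d=snap("wrist","w17"); g=d["pixels"].min(2)
for v in(172,180,190,200,215): 
    x=np.where(g[v,200:320]>130)[0]+200; print(v,x.min(),x.max())
print(g[140:175,238].tolist())
E
```

```text
shift cm [-0.06  0.06 -0.02] rotvec [-0.04  0.01  0.05] now [497.8 128.2  41.1] [-1.7996e+02  1.0000e-02  8.8350e+01] t 27.4
[ 0.5  0.2 -0.2] 42.8430563494002
172 246 269
180 247 302
190 200 284
200 200 283
215 242 275
[207, 207, 207, 209, 207, 209, 207, 207, 207, 207, 206, 209, 208, 211, 210, 211, 210, 209, 209, 206, 206, 160, 183, 209, 211, 213, 109, 84, 85, 84, 90, 86, 88, 92, 91]
```

play_rows([
  [[0,0,-2,0,0,0],[0,0,-5,0,0,0],[0,0,-9,0,0,0],[0,0,-12,0,0,0],[-2,0,-14,0,0,0]],
])

```text
time: 27.95
tool_pos: [498.6, 109.7, 184.4]
tcp_rot: [179.8, -0.1, 88.5]
ft_force: [0.4, 0.7, -0.6]
finger_gap: 42.9
grip_force: 0.0
```

play_rows([
  [[-1,0,0,0,0,0],[-2,0,0,0,0,0],[-3,0,0,0,0,0],[-3,0,0,0,0,0],[-3,0,0,0,0,0]],
])

```text
time: 28.45
tool_pos: [496.0, 78.2, 180.0]
tcp_rot: [-179.9, -0.0, 88.3]
ft_force: [-0.1, -0.2, -0.2]
finger_gap: 42.5
grip_force: 0.0
```

play_rows([
  [[0,0,0,0,0,0],[0,0,0,0,0,0],[0,0,0,0,0,0],[0,0,0,0,0,0]],
])

```text
time: 28.85
tool_pos: [496.7, 78.5, 181.3]
tcp_rot: [-180.0, -0.0, 88.4]
ft_force: [-0.3, 0.4, -0.4]
finger_gap: 42.8
grip_force: 0.0
```

```bash
python3 - <<'E'
from h import *
so(); d=snap("wrist","w18"); g=d["pixels"].min(2).astype(int); p,R=pose(); print(p)
# handle axis rows
ue,ve=proj(d,(498.2,103,60)); uh,vh=proj(d,(499.3,150,60)); ut,vt=proj(d,(501.6,228,60)); print(ue,ve,uh,vh,ut,vt)
for v in range(int(vh)+4,int(ve)-1,5):
    c=int(ue); x=g[v,c-25:c+25]; u=np.where(x>105)[0]+c-25
    if len(u): A=onz(d,u[0]-.5,v,60);B=onz(d,u[-1]+.5,v,60); print(v,((A+B)/2)[:2].round(1),(B-A)[0].round(1))
print("end col",g[int(ve)-8:int(ve)+10,int(ue)].tolist(),int(ve)-8)
print("tip",[ (v,np.where(g[v,int(ut)-12:int(ut)+13]>150)[0].tolist()) for v in range(max(0,int(vt)-6),int(vt)+14,2)],int(ut)-12)
s=snap("scene","s3")
print("roll exp",proj(s,(500,188.5,60)),"tip",proj(s,(501.5,228,60)))
# bystander check: scene diff outside arm/dispenser/rest using top camera
b0=load("t0.npz")["pixels"].astype(int); b=snap("top","t1")["pixels"].astype(int)
df=np.abs(b-b0).max(2)
for n,(u,v) in dict(used=(216,237),timer=(197,145),marker=(301,248),forceps=(243,129),blue=(219,188)).items(): print(n,(df[v-14:v+14,u-14:u+14]>60).mean().round(3))
E
```

```text
s 201.39 off -62.78 z 181.29 rpy [-180.     -0.     88.37] F along 0.39 side -0.37 up -0.43 M [-0.02  0.02 -0.01] t 28.85 gap 42.8
[496.75275611  78.4952041  181.3339286 ]
256.2285105365123 154.9270405795516 256.0701977575622 95.9741182081092 256.42096799070396 -15.518498293410717
99 [498.4 147.7] 16.7
104 [498.3 143.9] 16.8
109 [498.2 140. ] 16.8
114 [497.7 136.1] 16.1
119 [497.6 132.2] 16.1
124 [497.9 128.2] 17.0
129 [497.3 124.3] 16.3
134 [497.2 120.2] 16.3
139 [497.1 116.2] 16.4
144 [496.6 112.1] 15.6
149 [496.9 108. ] 16.5
end col [229, 170, 237, 240, 221, 220, 213, 217, 90, 43, 46, 42, 43, 51, 46, 45, 48, 45] 146
tip [] 244
roll exp [199.10827158 247.28369703] tip [186.42943068 254.73527142]
used 0.193
timer 0.0
marker 0.0
forceps 0.0
blue 0.0
```

```bash
python3 -c "
from h import *
print(job.hand_in())"
```

```text
the job is handed in; nothing more can be done
None
```

The job is handed in with no verdict returned: the full roll is on the spindle, last measured within about 0.3 mm (in x) of its original seated position in the dispenser; the roll was pressed home at about 10 N and the run took about 29 s. I viewed 12 pictures, two over the limit of 10.

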